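Clamp a tight gift box on the one-handed opening board and draw off its deep lid

ROBOT

A 6-joint arm with a two-finger parallel gripper is mounted at the origin on a cart in front of the work surface, level with it; the furniture and walls round the work are solid. World frame = base frame: x ahead of the robot, y to its left, z up, the work surface at z = 0. Lengths are in m, angles in degrees, forces in N, time in s.
With the tool pointing down it reaches from about 0.35 to 0.875 m from the base axis. Payload 4.2 kg.
Tool frame: the origin (TCP) lies at the very end of the fingers, on their centre line; the grasp point (between the pads) lies 19 mm behind it; z points along the fingers, y is the line along which they close (so a half turn about z gives the same grasp; the last joint's range is limited). The gripper opens to 87 mm and grips with 3 to 60 N. Pads are 19 mm wide; open, the fingers measure 117 mm over their backs; the gripper's body (75 mm by 190 mm) begins 51 mm behind the grasp point.
Start: joints at [88.9, 22.042, 0.453, 0, -68.411, -14.817], TCP at [0.171, 0.601, 0.223] pointing down, gripper open.
Joint ranges: [-179.83, 179.83], [-69.29, 118.12], [-61.27, 80.66], [-181.25, 117.63], [-171.15, -9.14], [-177.46, 177.46]. Speed limits (degrees/s): [159.86, 159.86, 180, 180, 180, 180].

INTERFACE

Orientations are given as a 3x3 rotation matrix whose columns are the frame's x, y, z axes.
In Python, from station import * gives the robot as it stands.
- The arm moves only by the shell command python3 -m pendant 'ROWS'. ROWS is JSON, a list of rows, each an object of numbers: "x", "y", "z": the shift along the world's x, y, z normalised to -1 to 1, where 1 is 250 mm; "rx", "ry", "rz": the turn, a rotation vector about the world's x, y, z normalised to -1 to 1, where 1 is 180 degrees; "claw": the opening, from 0 (shut) to 1 (fully open). A call has exactly 8 rows; each row is the pose to reach, as a shift and turn from the pose commanded when the call began, turning the shorter way round; what a row does not reach only later rows make up. A row lasts 1/8 s, in which the tool goes at most 62.5 mm and 10.7 degrees, less where a joint would pass 70% of its speed; a pose out of reach is approached as far as the arm can. A call with a number of a shift or a turn outside -1 to 1 is refused whole. A call with a gripper value outside its range is refused whole. The fingers move at their own pace and stop on an object; the grip force is fixed at half the most. Time passes only in rows, so rows that repeat a pose let the fingers close, or fill a call up. It gives the time, the measured TCP pose, the force, the opening and the grip force at its end, in the units of the state.
- sense(): the state, without advancing time (a new reading comes with each control period).
- capture(name): name is "scene" or "top"; returns a dict with "color" (480x640x3 uint8, red, green, blue), "mtx" (3x3 intrinsics, pixels), "world_to_cam" (4x4, takes a point from world to camera coordinates). Camera axes: x right, y up, looking along -z (the intrinsics and any distortion apply to the point x, -y, -z); pixel columns grow to the right and rows downward; lengths in m; the calibration is good to about 2 mm. A picture is of the moment at which its call begins. There is no depth.
- finish_job(): hands the job in; it is judged then, once.
Trained networks look in a picture, given as the dict that the camera call returned (one of the last four; its "shot" number tells which), for a name from the list of things; names that differ only in an ending like _2 or _b are one class to them, and where a whole thing is asked for, a point or a joint stands for the part that bears it (a point fixed in the world has none). Each returns a list of dicts, best first, with "conf" (0 to 1); they miss things now and then, are a little off and sometimes report something else, mostly with a low value. They report only what shows in the picture. A call takes as long as a camera call.
- search_frame(picture, label): "centre" ([column, row] in pixels, amid what is visible of it).
- regions_of(picture, label): "region" (480x640 bool, what is visible of it) and "centre" ([column, row] in pixels, amid what is visible of it).
The state is a dict: "time_s": time; "joints": joint angles; "joint_velocities": joint speeds; "effort": joint torques, N m; "tcp_pos": TCP position; "ee_rot": TCP orientation; "wrist_force": force on the tool from outside, world axes, zero at the start; "moment": the same for the moment, N m; "gripper_width": opening from 0.0 (shut) to 1.0 (fully open); "gripper_force": force on a finger pad.
Only numpy, scipy, OpenCV 4.12 (cv2) and the standard library are available. Lean on these libraries where they do the work, as an engineer would, in place of code of your own. Each camera call takes 0.05 s, during which the arm holds its last target. There are 200 camera calls.

TASK

Open the wooden gift box that stands on the opening board: slide the board's moving jaw fully up against the foot of the box, so that both jaws' steel plates reach over the foot and hold it down, then draw the tight, deep lid straight up off the base until it is clear of the two dropper bottles inside. Set the lid down gently, upright and open end down, on the bare worktop off the board, leaving the base clamped with both bottles standing in it and everything else on the worktop where it is.

Things in the scene. Friction and masses are not known exactly. Their poses are not given: they have to be found in the camera images.
- clamp_board: opening board: light wooden slab 140 (x) x 280 (y) mm fixed to the worktop, top face 20 mm up. Origin: centre of underside, z up. Fixed jaw at its +y end: 110 mm wide, 35 mm high, face looking to -y at board y = +100 mm; a 5 mm steel plate overhangs the face by 6 mm, 10 mm above the board's top: the box's 8 mm foot slips under. (A wall cabinet hangs beyond world x = 0.58 m, from 0.47 m up)
- jaw (a joint): moving jaw: flat carriage 100 x 100 mm with a like overhanging plate and a knob. Value in m: 0 = fully back, grows along board +y; jaw face at board y = -35 mm + value. Runs stiffly (5 N, about 8 N pushing the box), stays where left. It pushes the box square against the fixed jaw and stops at about 0.055 (faces 80 mm apart, box then at board y = +60 mm). Range 0 to 0.060
- jaw_knob (a point): mid-height of the moving jaw's knob, an upright dark wooden cylinder 28 mm in diameter: its top is 18 mm above this point, the carriage begins 28 mm below it. It moves with the jaw, 75 mm behind (board -y of) the jaw's face
- box_base: base of the gift box, 0.25 kg. Origin: centre of underside, z up. Foot 110 (x) x 80 (y) x 8 mm, 9 mm proud of the lid all round; on it a collar 83.5 x 53.5 mm, top 68 mm above the underside, with two pockets along x and sprung cork pads that grip the lid's inside (about 10 N to draw it off, more than base and bottles weigh: unclamped, the base comes up with the lid)
- box_lid: lid of the gift box, dark wood, 0.14 kg, 92 (x) x 62 (y) mm outside, 110 mm tall, walls 3 mm, open below, a plain brass plate in its top. Origin: centre of the open lower rim, z up. Shut, the rim rests on the foot, 8 mm above the base's underside. Free of the collar after 60 mm of lift, clear of the bottles after 105 mm. Grip it across its 62 mm width near the top
- bitters_near: small amber dropper bottle, 33 mm in diameter, 102 mm tall, standing in the base's pocket at base x = -19.5 mm; origin: centre of its underside, z up
- bitters_far: a like dropper bottle in the pocket at base x = +19.5 mm; origin: centre of its underside, z up
- jigger: bystander: steel two-ended bar measure, 43 mm wide, 78 mm tall; origin: centre of its underside
- salt_shaker: bystander: glass salt shaker with a metal top, 44 mm wide, 90 mm tall; origin: centre of its underside
- shot_glass: bystander: clear shot glass, 48 mm wide, 61 mm tall; origin: centre of its underside
- olive_jar: bystander: glass jar with a pale lid, 63 mm wide, 110 mm tall; origin: centre of its underside
- corkscrew: bystander: standing wing corkscrew, 46 x 83 mm, 153 mm tall; origin: centre of its underside
- bar_spoon: bystander: spoon lying flat, 134 x 29 x 12 mm; origin: centre of its underside

How it is judged (in metres and radians):
On the way, in this order (a step that is already met when the one before it is completed fails the run):
1. the moving jaw is slid home against the foot, which lies under both plates, with the lid still on (value of joint jaw above 0.051 m and z of box_base in the frame of clamp_board below 0.0235 m and y of box_base in the frame of clamp_board between 0.055 and 0.065 m and angle between the y axis of box_base and the y axis of clamp_board, either way round below 0.06 rad and z of box_lid in the frame of box_base below 0.015 m), for 0.2 s.
2. the lid is drawn up clear of the collar and the bottles while the clamped base stays down (value of joint jaw above 0.051 m and z of box_base in the frame of clamp_board below 0.0235 m and y of box_base in the frame of clamp_board between 0.055 and 0.065 m and angle between the y axis of box_base and the y axis of clamp_board, either way round below 0.06 rad and z of box_lid in the frame of box_base above 0.11 m), for 0.1 s.
At the end, for the whole second after the job is handed in: Jaw home (0.051 or more); base flat and square in the clamp (5 mm, 0.06 rad, lifted under 3.5 mm), both bottles upright in its pockets (0.15 rad); lid at rest on the worktop itself, off the board, open end down, level (0.05 rad), rim within 6 mm of the worktop (value of joint jaw above 0.051 m and z of box_base in the frame of clamp_board below 0.0235 m and y of box_base in the frame of clamp_board between 0.055 and 0.065 m and angle between the y axis of box_base and the y axis of clamp_board, either way round below 0.06 rad and angle between each of bitters_near, bitters_far's own z axis and vertical below 0.15 rad and z of each of bitters_near, bitters_far in the frame of box_base below 0.014 m and horizontal distance between each of bitters_near, bitters_far and box_base below 0.03 m and height (world z) of box_lid below 0.006 m and angle between box_lid's own z axis and vertical below 0.05 rad and horizontal distance between box_lid and box_base above 0.1 m and linear speed of each of box_lid, box_base below 0.02 m/s); the robot touches nothing.
It fails at once if the base is lifted off the board (more than 6 mm) (z of box_base in the frame of clamp_board above 0.026 m).
It fails at once if the lid is cocked (more than 0.15 rad) while still on the collar, instead of being drawn straight up (angle between the z axis of box_lid and the z axis of box_base, either way round above 0.15 rad and z of box_lid in the frame of box_base below 0.05 m).
It fails at once if the lid is dropped or slammed down (faster than 0.5 m/s close above the worktop) (height (world z) of box_lid below 0.06 m and linear speed of box_lid above 0.5 m/s).
It fails at once if a bottle is tipped (angle between any of bitters_near, bitters_far's own z axis and vertical above 0.35 rad).
It fails at once if a bystander is moved by more than 20 mm (distance of any of jigger, salt_shaker, shot_glass, olive_jar, corkscrew, bar_spoon from where it was at the start of the episode above 0.02 m).
It also fails if it takes over 66 s, if anything falls off the work surface, if the arm or the gripper's body presses on something with over 40 N, if the wrist force passes 120 N, or if a joint passes its speed limit or range.

## Working session

There is one attempt and no reset: what is moved stays moved. The work goes in short steps, Python scripts to look and compute and a shell command to move; the robot and the scene stay as the last step left them, time stands still between calls to the robot, and variables do not carry over. Pictures are saved under pics/ and viewed, at most 10 in all, crops included, and the job is handed in when it is done.

```bash
mkdir -p pics
cat > h.py <<'E'
from station import *
import numpy as np, cv2
def ray(c,px):
    p=np.linalg.inv(c["mtx"])@np.array([px[0],px[1],1.0]); d=np.array([p[0],-p[1],-p[2]])
    T=np.array(c["world_to_cam"]);R=T[:3,:3];return -R.T@T[:3,3],R.T@d
def atz(c,px,z):
    o,d=ray(c,px);return o+d*(z-o[2])/d[2]
def proj(c,P):
    T=np.array(c["world_to_cam"]);q=T[:3,:3]@np.array(P)+T[:3,3];p=np.array(c["mtx"])@[q[0],-q[1],-q[2]];return p[:2]/p[2]
E
python3 - <<'E'
from h import *
s=sense();print(s["time_s"],s["tcp_pos"],s["ee_rot"],s["gripper_width"])
for n in("scene","top"):
    c=capture(n);cv2.imwrite(f"pics/{n}0.png",c["color"][:,:,::-1])
    print(n,np.round(ray(c,(320,240)),3).tolist())
    for l,z in dict(clamp_board=.02,jaw=.03,jaw_knob=.06,box_base=.024,box_lid=.138,jigger=.04,salt_shaker=.045,shot_glass=.03,olive_jar=.055,corkscrew=.075,bar_spoon=.006).items():
        for r in regions_of(c,l)[:1]:
            ys,xs=np.nonzero(r["region"]);print(l,round(r["conf"],2),np.round(r["centre"]),np.round(atz(c,r["centre"],z),3),[xs.min(),xs.max(),ys.min(),ys.max()])
E
```

```text
0.0 [0.17122956 0.60045067 0.22144176] [[ 9.61604709e-01 -2.74437849e-01 -5.00374622e-04]
 [-2.74438281e-01 -9.61602261e-01 -2.17312046e-03]
 [ 1.15225138e-04  2.22700482e-03 -9.99997514e-01]] 0.9985728113609725
scene [[-0.054, -0.837, 0.894], [0.408, 0.656, -0.637]]
clamp_board 0.23 [279. 177.] [0.583 0.413 0.02 ] [np.int64(270), np.int64(293), np.int64(148), np.int64(192)]
jaw 0.78 [351. 279.] [ 0.475 -0.119  0.03 ] [np.int64(323), np.int64(378), np.int64(258), np.int64(300)]
jaw_knob 0.69 [351. 280.] [ 0.454 -0.147  0.06 ] [np.int64(323), np.int64(379), np.int64(258), np.int64(300)]
box_base 0.69 [321. 260.] [ 0.458 -0.011  0.024] [np.int64(301), np.int64(350), np.int64(250), np.int64(269)]
box_lid 0.85 [323. 236.] [ 0.445 -0.052  0.138] [np.int64(302), np.int64(345), np.int64(209), np.int64(263)]
jigger 0.88 [418. 283.] [ 0.59  -0.238  0.04 ] [np.int64(411), np.int64(428), np.int64(268), np.int64(302)]
salt_shaker 0.75 [432. 355.] [ 0.463 -0.415  0.045] [np.int64(420), np.int64(440), np.int64(336), np.int64(372)]
shot_glass 0.58 [228. 192.] [0.407 0.423 0.03 ] [np.int64(222), np.
[... 930 characters left out ...]
nt64(327), np.int64(230), np.int64(262)]
jigger 0.57 [393. 214.] [ 0.593 -0.237  0.04 ] [np.int64(387), np.int64(401), np.int64(209), np.int64(223)]
salt_shaker 0.62 [445. 253.] [ 0.465 -0.402  0.045] [np.int64(438), np.int64(454), np.int64(247), np.int64(260)]
shot_glass 0.62 [201. 224.] [0.566 0.382 0.03 ] [np.int64(191), np.int64(210), np.int64(212), np.int64(233)]
olive_jar 0.74 [446. 210.] [ 0.605 -0.405  0.055] [np.int64(435), np.int64(460), np.int64(198), np.int64(221)]
corkscrew 0.71 [200. 225.] [0.556 0.373 0.075] [np.int64(191), np.int64(211), np.int64(211), np.int64(230)]
bar_spoon 0.68 [422. 264.] [ 0.435 -0.334  0.006] [np.int64(414), np.int64(422), np.int64(245), np.int64(284)]
```

Run:
```python
import cv2
a=cv2.imread("pics/scene0.png")[140:400,190:510];cv2.imwrite("pics/scene0c.png",cv2.resize(a,None,fx=2.3,fy=2.3,interpolation=2))
a=cv2.imread("pics/top0.png")[170:310,170:480];cv2.imwrite("pics/top0c.png",cv2.resize(a,None,fx=2.5,fy=2.5,interpolation=2))
```

```text
(no output)
```

View pics/scene0c.png

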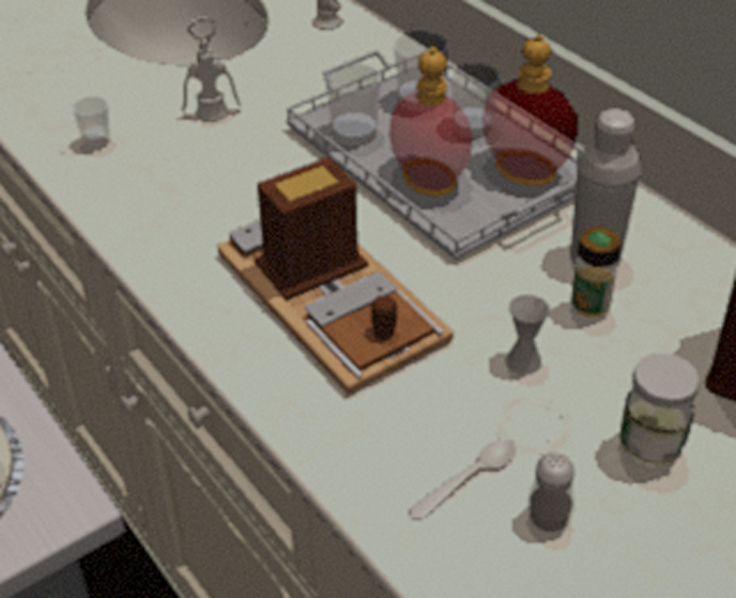

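View pics/top0c.png

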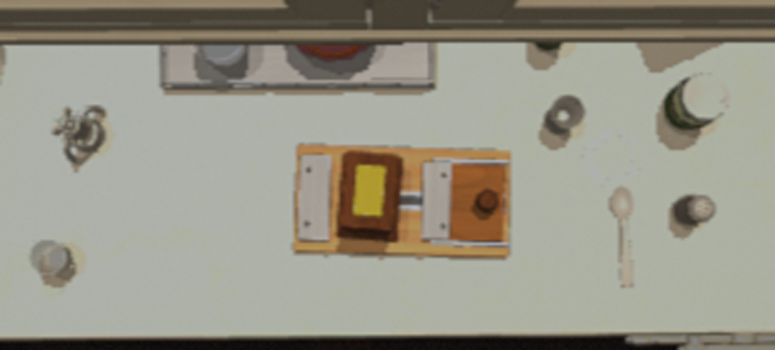

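The scene shows the board with the lid shut between the jaws. The knob is at top-crop (487,201) and scene-crop (384,300). The area left of the board (+y) is bare, with the shot glass and corkscrew farther left. Next I'll compute poses from the corners.

Run:
```python
from h import *
c=capture("top");s=capture("scene")
f=lambda u,v:(u/2.5+170-.3,v/2.5+170-.3)
g=lambda u,v:(u/2.3+190-.3,v/2.3+140-.3)
B=[atz(c,f(*p),.02) for p in [(298,144),(510,151),(509,257),(295,252)]]
print("board",np.round(B,3).tolist(),np.mean(B,0))
print("dirs",[np.degrees(np.arctan2(*(a-b)[[0,1]])) for a,b in((B[0],B[1]),(B[3],B[2]))])
r=regions_of(c,"clamp_board")[0]["region"]
# scene corners: near-left, near-front, right, 
for p in[(220,250),(350,385),(450,335)]:print("sc",np.round(atz(s,g(*p),.02),3))
def tri(a,b):
    o1,d1=ray(c,a);o2,d2=ray(s,b)
    t=np.linalg.lstsq(np.c_[d1,-d2],o2-o1,rcond=None)[0];return o1+d1*t[0],o2+d2*t[1]
print("knobtop",tri(f(487,201),g(385,301)))
im=c["color"].astype(int);hsv=cv2.cvtColor(c["color"],cv2.COLOR_RGB2HSV)
m=((hsv[...,0]>18)&(hsv[...,0]<35)&(hsv[...,1]>150)).astype(np.uint8);m[:225]=0;m[270:]=0;m[:,:300]=0;m[:,335:]=0
cnt=max(cv2.findContours(m,0,2)[0],key=cv2.contourArea);rc=cv2.minAreaRect(cnt);print("brass",rc,atz(c,rc[0],.138))
bx=[atz(c,p,.138) for p in cv2.boxPoints(rc)];print(np.round(bx,3).tolist())
L=[atz(c,f(*p),.138) for p in[(343,150),(403,153),(397,240),(338,235)]];print("lid",np.round(L,3).tolist(),np.mean(L,0))
print(sense()["time_s"])
```

```text
board [[0.555, 0.099, 0.02], [0.544, -0.177, 0.02], [0.406, -0.174, 0.02], [0.414, 0.103, 0.02]] [ 0.47990634 -0.03716443  0.02      ]
dirs [np.float64(2.2046188263224633), np.float64(1.7179665201517322)]
sc [0.412 0.092 0.02 ]
sc [ 0.407 -0.174  0.02 ]
sc [ 0.536 -0.181  0.02 ]
knobtop (array([ 0.47503239, -0.14112734,  0.07441045]), array([ 0.47715457, -0.14242271,  0.07468695]))
brass ((317.3483581542969, 245.8207244873047), (12.124641418457031, 20.51223373413086), 4.763641834259033) [0.48413532 0.00648611 0.138     ]
[[0.455, 0.027, 0.138], [0.517, 0.022, 0.138], [0.513, -0.014, 0.138], [0.452, -0.009, 0.138]]
lid [[0.533, 0.038, 0.138], [0.529, -0.035, 0.138], [0.424, -0.027, 0.138], [0.431, 0.044, 0.138]] [0.47922977 0.00513772 0.138     ]
1.35
```

```bash
P='python3 -m pendant'
$P '[{"x":0.4,"y":-1,"rz":-0.14,"claw":1},{"x":0.4,"y":-1,"rz":-0.14,"claw":1},{"x":0.4,"y":-1,"rz":-0.14,"claw":1},{"x":0.4,"y":-1,"rz":-0.14,"claw":1},{"x":0.4,"y":-1,"rz":-0.14,"claw":1},{"x":0.4,"y":-1,"rz":-0.14,"claw":1},{"x":0.4,"y":-1,"rz":-0.14,"claw":1},{"x":0.4,"y":-1,"rz":-0.14,"claw":1}]'
$P '[{"x":0.4,"y":-1,"rz":-0.14,"claw":1},{"x":0.4,"y":-1,"rz":-0.14,"claw":1},{"x":0.4,"y":-1,"rz":-0.14,"claw":1},{"x":0.4,"y":-1,"rz":-0.14,"claw":1},{"x":0.4,"y":-1,"rz":-0.14,"claw":1},{"x":0.4,"y":-1,"rz":-0.14,"claw":1},{"x":0.4,"y":-1,"rz":-0.14,"claw":1},{"x":0.4,"y":-1,"rz":-0.14,"claw":1}]'
$P '[{"x":0.4,"y":-1,"rz":-0.14,"claw":1},{"x":0.4,"y":-1,"rz":-0.14,"claw":1},{"x":0.4,"y":-1,"rz":-0.14,"claw":1},{"x":0.4,"y":-1,"rz":-0.14,"claw":1},{"x":0.4,"y":-1,"rz":-0.14,"claw":1},{"x":0.4,"y":-1,"rz":-0.14,"claw":1},{"x":0.4,"y":-1,"rz":-0.14,"claw":1},{"x":0.4,"y":-1,"rz":-0.14,"claw":1}]'
```

```text
$[0]: bad value
$[0]: bad value
$[0]: bad value
```

```bash
python3 -m pendant '[{"x":0.4,"y":-1,"z":0,"rx":0,"ry":0,"rz":-0.14,"claw":1},{"x":0.4,"y":-1,"z":0,"rx":0,"ry":0,"rz":-0.14,"claw":1},{"x":0.4,"y":-1,"z":0,"rx":0,"ry":0,"rz":-0.14,"claw":1},{"x":0.4,"y":-1,"z":0,"rx":0,"ry":0,"rz":-0.14,"claw":1},{"x":0.4,"y":-1,"z":0,"rx":0,"ry":0,"rz":-0.14,"claw":1},{"x":0.4,"y":-1,"z":0,"rx":0,"ry":0,"rz":-0.14,"claw":1},{"x":0.4,"y":-1,"z":0,"rx":0,"ry":0,"rz":-0.14,"claw":1},{"x":0.4,"y":-1,"z":0,"rx":0,"ry":0,"rz":-0.14,"claw":1}]'
```

```text
time_s: 2.35
tcp_pos: [0.2711, 0.3522, 0.2223]
ee_rot: [[0.754, -0.657, -0.0], [-0.657, -0.754, -0.0], [0.0, 0.0, -1.0]]
wrist_force: [-0.2, 0.6, -0.2]
gripper_width: 0.996
gripper_force: 0.0
```

```bash
python3 -m pendant '[{"x":0.4,"y":-1,"z":0,"rx":0,"ry":0,"rz":-0.14,"claw":1},{"x":0.4,"y":-1,"z":0,"rx":0,"ry":0,"rz":-0.14,"claw":1},{"x":0.4,"y":-1,"z":0,"rx":0,"ry":0,"rz":-0.14,"claw":1},{"x":0.4,"y":-1,"z":0,"rx":0,"ry":0,"rz":-0.14,"claw":1},{"x":0.4,"y":-1,"z":0,"rx":0,"ry":0,"rz":-0.14,"claw":1},{"x":0.4,"y":-1,"z":0,"rx":0,"ry":0,"rz":-0.14,"claw":1},{"x":0.4,"y":-1,"z":0,"rx":0,"ry":0,"rz":-0.14,"claw":1},{"x":0.4,"y":-1,"z":0,"rx":0,"ry":0,"rz":-0.14,"claw":1}]'
python3 -m pendant '[{"x":0.416,"y":-0.98,"z":0,"rx":0,"ry":0,"rz":-0.143,"claw":0.9},{"x":0.416,"y":-0.98,"z":0,"rx":0,"ry":0,"rz":-0.143,"claw":0.9},{"x":0.416,"y":-0.98,"z":0,"rx":0,"ry":0,"rz":-0.143,"claw":0.9},{"x":0.416,"y":-0.98,"z":0,"rx":0,"ry":0,"rz":-0.143,"claw":0.9},{"x":0.416,"y":-0.98,"z":0,"rx":0,"ry":0,"rz":-0.143,"claw":0.9},{"x":0.416,"y":-0.98,"z":0,"rx":0,"ry":0,"rz":-0.143,"claw":0.9},{"x":0.416,"y":-0.98,"z":0,"rx":0,"ry":0,"rz":-0.143,"claw":0.9},{"x":0.416,"y":-0.98,"z":0,"rx":0,"ry":0,"rz":-0.143,"claw":0.9}]'
```

```text
time_s: 3.35
tcp_pos: [0.3713, 0.1021, 0.2225]
ee_rot: [[0.404, -0.915, -0.0], [-0.915, -0.404, -0.0], [0.0, 0.0, -1.0]]
wrist_force: [-0.1, 0.9, -0.1]
gripper_width: 1.0
gripper_force: 0.0
time_s: 4.35
tcp_pos: [0.4752, -0.1426, 0.2229]
ee_rot: [[-0.033, -0.999, 0.001], [-0.999, 0.033, 0.0], [-0.0, -0.001, -1.0]]
wrist_force: [-0.2, 0.2, -0.3]
gripper_width: 0.9
gripper_force: 0.0
```

```bash
python3 -m pendant '[{"x":0,"y":-0.006,"z":-0.2,"rx":0,"ry":0,"rz":0,"claw":0.9},{"x":0,"y":-0.006,"z":-0.4,"rx":0,"ry":0,"rz":0,"claw":0.9},{"x":0,"y":-0.006,"z":-0.55,"rx":0,"ry":0,"rz":0,"claw":0.9},{"x":0,"y":-0.006,"z":-0.65,"rx":0,"ry":0,"rz":0,"claw":0.9},{"x":0,"y":-0.006,"z":-0.73,"rx":0,"ry":0,"rz":0,"claw":0.9},{"x":0,"y":-0.006,"z":-0.73,"rx":0,"ry":0,"rz":0,"claw":0.6},{"x":0,"y":-0.006,"z":-0.73,"rx":0,"ry":0,"rz":0,"claw":0.4},{"x":0,"y":-0.006,"z":-0.73,"rx":0,"ry":0,"rz":0,"claw":0.2}]'
python3 - <<'E'
from h import *
s=capture("scene")
cv2.imwrite("pics/s1.png",cv2.resize(s["color"][180:320,270:430,::-1],None,fx=4,fy=4,interpolation=2));print(sense()["gripper_width"])
E
```

```text
time_s: 5.35
tcp_pos: [0.4762, -0.1453, 0.0412]
ee_rot: [[-0.035, -0.999, 0.003], [-0.999, 0.035, -0.0], [-0.0, -0.003, -1.0]]
wrist_force: [0.6, 0.3, -0.1]
gripper_width: 0.644
gripper_force: 0.0
0.5954943989035716
```

View pics/s1.png

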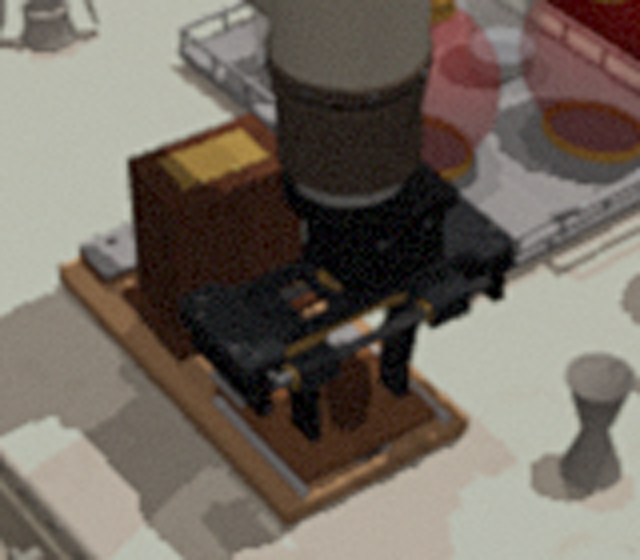

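The fingers straddle the knob (crop 350,385). I'll close them and push.

```bash
python3 -m pendant '[{"x":0,"y":0,"z":0,"rx":0,"ry":0,"rz":0,"claw":0.2},{"x":0,"y":0,"z":0,"rx":0,"ry":0,"rz":0,"claw":0.1},{"x":0,"y":0,"z":0,"rx":0,"ry":0,"rz":0,"claw":0.1},{"x":0,"y":0,"z":0,"rx":0,"ry":0,"rz":0,"claw":0.1},{"x":0,"y":0,"z":0,"rx":0,"ry":0,"rz":0,"claw":0.1},{"x":0,"y":0,"z":0,"rx":0,"ry":0,"rz":0,"claw":0.1},{"x":0,"y":0.01,"z":0,"rx":0,"ry":0,"rz":0,"claw":0.1},{"x":0,"y":0.02,"z":0,"rx":0,"ry":0,"rz":0,"claw":0.1}]'
```

```text
time_s: 6.4
tcp_pos: [0.4768, -0.1411, 0.0404]
ee_rot: [[-0.035, -0.999, 0.003], [-0.999, 0.035, -0.001], [0.001, -0.003, -1.0]]
wrist_force: [6.0, -5.7, -2.5]
gripper_width: 0.311
gripper_force: 30.0
```

```bash
python3 -m pendant '[{"x":0,"y":0.02,"z":0,"rx":0,"ry":0,"rz":0,"claw":0.1},{"x":0.001,"y":0.04,"z":0,"rx":0,"ry":0,"rz":0,"claw":0.1},{"x":0.002,"y":0.06,"z":0,"rx":0,"ry":0,"rz":0,"claw":0.1},{"x":0.003,"y":0.08,"z":0,"rx":0,"ry":0,"rz":0,"claw":0.1},{"x":0.004,"y":0.1,"z":0,"rx":0,"ry":0,"rz":0,"claw":0.1},{"x":0.004,"y":0.12,"z":0,"rx":0,"ry":0,"rz":0,"claw":0.1},{"x":0.005,"y":0.14,"z":0,"rx":0,"ry":0,"rz":0,"claw":0.1},{"x":0.006,"y":0.16,"z":0,"rx":0,"ry":0,"rz":0,"claw":0.1}]'
```

```text
time_s: 7.4
tcp_pos: [0.4782, -0.1016, 0.0404]
ee_rot: [[-0.035, -0.999, 0.002], [-0.999, 0.035, -0.002], [0.002, -0.002, -1.0]]
wrist_force: [6.9, -9.4, -2.5]
gripper_width: 0.313
gripper_force: 30.0
```

```bash
python3 -m pendant '[{"x":0,"y":0.01,"z":0,"rx":0,"ry":0,"rz":0,"claw":0.1},{"x":0,"y":0.02,"z":0,"rx":0,"ry":0,"rz":0,"claw":0.1},{"x":0,"y":0.03,"z":0,"rx":0,"ry":0,"rz":0,"claw":0.1},{"x":0,"y":0.036,"z":0,"rx":0,"ry":0,"rz":0,"claw":0.1},{"x":0,"y":0.04,"z":0,"rx":0,"ry":0,"rz":0,"claw":0.1},{"x":0,"y":0.04,"z":0,"rx":0,"ry":0,"rz":0,"claw":0.1},{"x":0,"y":0.044,"z":0,"rx":0,"ry":0,"rz":0,"claw":0.1},{"x":0,"y":0.044,"z":0,"rx":0,"ry":0,"rz":0,"claw":0.1}]'
```

```text
time_s: 8.4
tcp_pos: [0.4784, -0.094, 0.0405]
ee_rot: [[-0.035, -0.999, 0.002], [-0.999, 0.035, -0.006], [0.005, -0.002, -1.0]]
wrist_force: [9.6, -27.0, -7.3]
gripper_width: 0.311
gripper_force: 30.0
```

Force rose to 27 N, so the jaw is against its stop. I'll release, rise and look.

```bash
python3 -m pendant '[{"x":0,"y":0,"z":0,"rx":0,"ry":0,"rz":0,"claw":0.5},{"x":0,"y":0,"z":0,"rx":0,"ry":0,"rz":0,"claw":0.8},{"x":0,"y":0,"z":0,"rx":0,"ry":0,"rz":0,"claw":0.9},{"x":0,"y":0,"z":0.1,"rx":0,"ry":0,"rz":0,"claw":0.9},{"x":0,"y":0,"z":0.3,"rx":0,"ry":0,"rz":0,"claw":0.9},{"x":0,"y":-0.1,"z":0.5,"rx":0,"ry":0,"rz":0,"claw":0.9},{"x":0,"y":-0.35,"z":0.66,"rx":0,"ry":0,"rz":0,"claw":1},{"x":0,"y":-0.6,"z":0.66,"rx":0,"ry":0,"rz":0,"claw":1}]'
python3 - <<'E'
from h import *
c=capture("top");s=capture("scene")
a=cv2.resize(c["color"][215:285,275:385,::-1],(720,458),interpolation=2)
cv2.imwrite("pics/t2.png",a)
cv2.imwrite("pics/s2.png",cv2.resize(s["color"][190:320,280:400,::-1],None,fx=4.5,fy=4.5,interpolation=2))
hsv=cv2.cvtColor(c["color"],cv2.COLOR_RGB2HSV)
m=((hsv[...,0]>18)&(hsv[...,0]<35)&(hsv[...,1]>150)).astype(np.uint8);m[:225]=0;m[270:]=0;m[:,:290]=0;m[:,335:]=0
cnt=max(cv2.findContours(m,0,2)[0],key=cv2.contourArea);rc=cv2.minAreaRect(cnt);print("brass",rc,atz(c,rc[0],.138))
E
```

```text
time_s: 9.4
tcp_pos: [0.478, -0.2299, 0.2075]
ee_rot: [[-0.032, -0.999, 0.006], [-0.999, 0.032, -0.001], [0.001, -0.006, -1.0]]
wrist_force: [1.3, 0.1, -1.1]
gripper_width: 0.979
gripper_force: 0.0
brass ((311.5, 246.0), (20.0, 11.0), 90.0) [0.48369747 0.02404592 0.138     ]
```

View pics/t2.png

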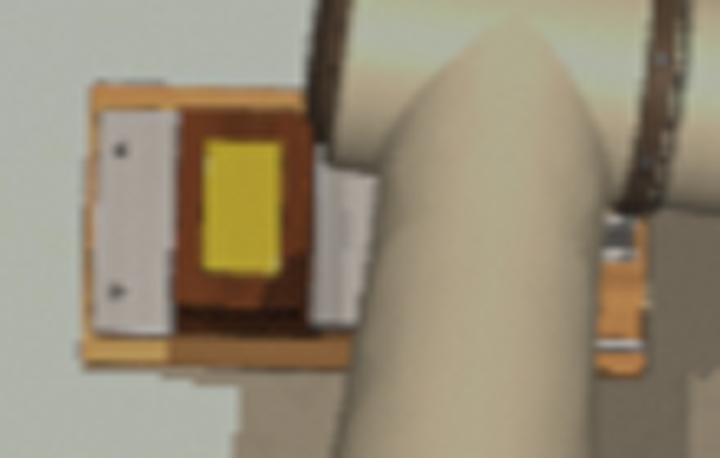

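View pics/s2.png

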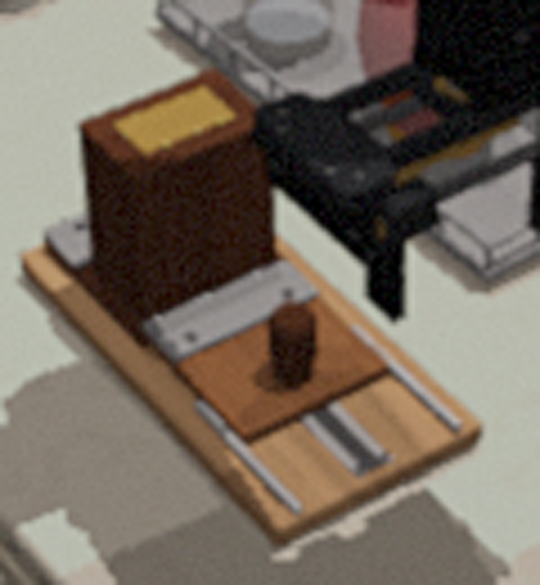

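The jaw is home and the box is square: brass is centred at crop t2 (242,207), both plates lie over the foot, and the lid is at about (0.482, 0.0235). I'll turn the tool 90° and go above the lid.

```bash
python3 -m pendant '[{"x":0.016,"y":1,"z":0.05,"rx":0,"ry":0,"rz":0.5,"claw":1},{"x":0.016,"y":1,"z":0.05,"rx":0,"ry":0,"rz":0.5,"claw":1},{"x":0.016,"y":1,"z":0.05,"rx":0,"ry":0,"rz":0.5,"claw":1},{"x":0.016,"y":1,"z":0.05,"rx":0,"ry":0,"rz":0.5,"claw":1},{"x":0.016,"y":1,"z":0.05,"rx":0,"ry":0,"rz":0.5,"claw":1},{"x":0.016,"y":1,"z":0.05,"rx":0,"ry":0,"rz":0.5,"claw":1},{"x":0.016,"y":1,"z":0.05,"rx":0,"ry":0,"rz":0.5,"claw":1},{"x":0.016,"y":1,"z":0.05,"rx":0,"ry":0,"rz":0.5,"claw":1}]'
python3 -m pendant '[{"x":0,"y":0,"z":0,"rx":0,"ry":0,"rz":0.005,"claw":1},{"x":0,"y":0,"z":0,"rx":0,"ry":0,"rz":0.005,"claw":1},{"x":0,"y":0,"z":0,"rx":0,"ry":0,"rz":0.005,"claw":1},{"x":0,"y":0,"z":0,"rx":0,"ry":0,"rz":0.005,"claw":1},{"x":0,"y":0,"z":0,"rx":0,"ry":0,"rz":0.005,"claw":1},{"x":0,"y":0,"z":0,"rx":0,"ry":0,"rz":0.005,"claw":1},{"x":0,"y":0,"z":0,"rx":0,"ry":0,"rz":0.005,"claw":1},{"x":0,"y":0,"z":0,"rx":0,"ry":0,"rz":0.005,"claw":1}]'
```

```text
time_s: 10.5
tcp_pos: [0.4796, 0.0214, 0.216]
ee_rot: [[0.995, -0.099, -0.002], [-0.099, -0.995, -0.0], [-0.002, 0.001, -1.0]]
wrist_force: [1.0, -0.8, -0.6]
gripper_width: 0.996
gripper_force: 0.0
time_s: 11.5
tcp_pos: [0.4809, 0.0206, 0.2167]
ee_rot: [[0.996, -0.091, 0.0], [-0.091, -0.996, -0.0], [0.0, 0.0, -1.0]]
wrist_force: [1.2, -0.2, 0.4]
gripper_width: 1.004
gripper_force: 0.0
```

```bash
python3 -m pendant '[{"x":0.004,"y":0.012,"z":0,"rx":0,"ry":0,"rz":0.018,"claw":1},{"x":0.004,"y":0.012,"z":-0.12,"rx":0,"ry":0,"rz":0.018,"claw":1},{"x":0.004,"y":0.012,"z":-0.22,"rx":0,"ry":0,"rz":0.018,"claw":1},{"x":0.004,"y":0.012,"z":-0.28,"rx":0,"ry":0,"rz":0.018,"claw":1},{"x":0.004,"y":0.012,"z":-0.33,"rx":0,"ry":0,"rz":0.018,"claw":1},{"x":0.004,"y":0.012,"z":-0.38,"rx":0,"ry":0,"rz":0.018,"claw":1},{"x":0.004,"y":0.012,"z":-0.42,"rx":0,"ry":0,"rz":0.018,"claw":1},{"x":0.004,"y":0.012,"z":-0.45,"rx":0,"ry":0,"rz":0.018,"claw":1}]'
python3 - <<'E'
from h import *
c=capture("scene")
cv2.imwrite("pics/s3.png",cv2.resize(c["color"][160:300,260:400,::-1],None,fx=4,fy=4,interpolation=2))
s=sense();print(s["tcp_pos"],s["wrist_force"],s["ee_rot"])
E
```

```text
time_s: 12.5
tcp_pos: [0.4819, 0.0236, 0.1037]
ee_rot: [[0.999, -0.034, 0.0], [-0.034, -0.999, -0.0], [0.0, 0.0, -1.0]]
wrist_force: [0.1, 0.2, 0.8]
gripper_width: 1.0
gripper_force: 0.0
[0.4812757  0.02346898 0.1028412 ] [ 0.17483093 -0.25948832 -1.13710753] [[ 9.99395216e-01 -3.47280232e-02 -1.77924015e-03]
 [-3.47288035e-02 -9.99396689e-01 -4.09521944e-04]
 [-1.76394483e-03  4.71065154e-04 -9.99998333e-01]]
```

View pics/s3.png

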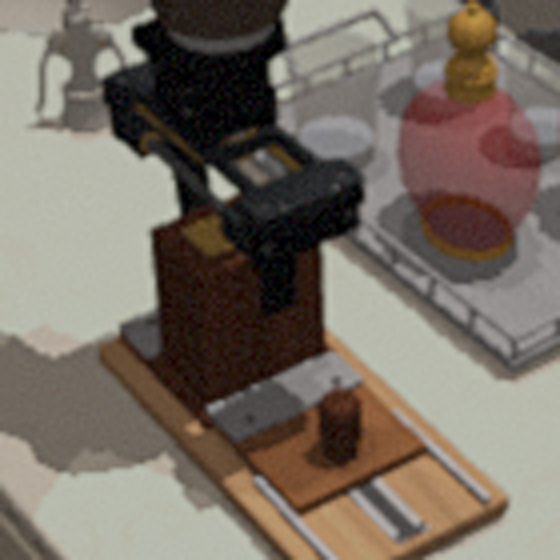

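The fingers straddle the lid's top (near finger at crop 275,280). I'll close them.

```bash
python3 -m pendant '[{"x":0,"y":0,"z":0,"rx":0,"ry":0,"rz":0,"claw":0.8},{"x":0,"y":0,"z":0,"rx":0,"ry":0,"rz":0,"claw":0.75},{"x":0,"y":0,"z":0,"rx":0,"ry":0,"rz":0,"claw":0.7},{"x":0,"y":0,"z":0,"rx":0,"ry":0,"rz":0,"claw":0.6},{"x":0,"y":0,"z":0,"rx":0,"ry":0,"rz":0,"claw":0.5},{"x":0,"y":0,"z":0,"rx":0,"ry":0,"rz":0,"claw":0.5},{"x":0,"y":0,"z":0,"rx":0,"ry":0,"rz":0,"claw":0.5},{"x":0,"y":0,"z":0,"rx":0,"ry":0,"rz":0,"claw":0.5}]'
```

```text
time_s: 13.55
tcp_pos: [0.4822, 0.0239, 0.1045]
ee_rot: [[0.999, -0.034, 0.001], [-0.034, -0.999, 0.0], [0.001, -0.0, -1.0]]
wrist_force: [-1.9, 3.7, 4.9]
gripper_width: 0.713
gripper_force: 30.0
```

```bash
python3 -m pendant '[{"x":0,"y":0,"z":0.01,"rx":0,"ry":0,"rz":0,"claw":0.5},{"x":0,"y":0,"z":0.02,"rx":0,"ry":0,"rz":0,"claw":0.5},{"x":0,"y":0,"z":0.03,"rx":0,"ry":0,"rz":0,"claw":0.5},{"x":0,"y":0,"z":0.045,"rx":0,"ry":0,"rz":0,"claw":0.5},{"x":0,"y":0,"z":0.06,"rx":0,"ry":0,"rz":0,"claw":0.5},{"x":0,"y":0,"z":0.075,"rx":0,"ry":0,"rz":0,"claw":0.5},{"x":0,"y":0,"z":0.09,"rx":0,"ry":0,"rz":0,"claw":0.5},{"x":0,"y":0,"z":0.105,"rx":0,"ry":0,"rz":0,"claw":0.5}]'
python3 - <<'E'
from h import *
c=capture("scene")
cv2.imwrite("pics/s4.png",cv2.resize(c["color"][160:300,260:400,::-1],None,fx=4,fy=4,interpolation=2))
s=sense();print(s["moment"])
E
```

```text
time_s: 14.55
tcp_pos: [0.4814, 0.0234, 0.1305]
ee_rot: [[0.999, -0.035, -0.001], [-0.035, -0.999, -0.0], [-0.001, 0.0, -1.0]]
wrist_force: [0.2, 0.9, -11.1]
gripper_width: 0.709
gripper_force: 30.0
[0.44450312 0.36067698 0.01750925]
```

View pics/s4.png

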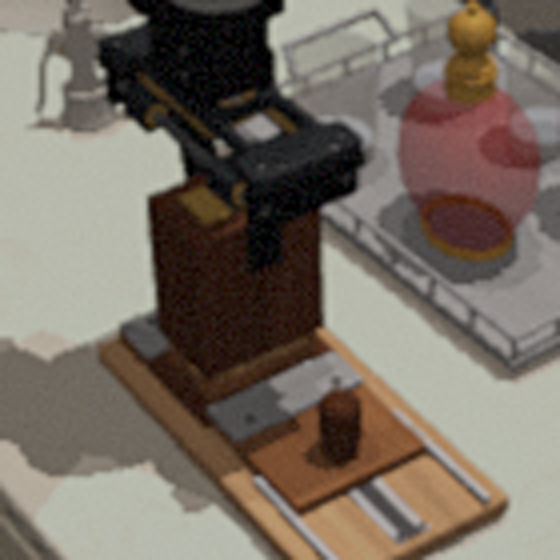

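The lid is rising straight (collar visible below its rim at crop 270,370) and the base stays put. I'll continue.

```bash
python3 -m pendant '[{"x":0,"y":0,"z":0.02,"rx":0,"ry":0,"rz":0,"claw":0.5},{"x":0,"y":0,"z":0.04,"rx":0,"ry":0,"rz":0,"claw":0.5},{"x":0,"y":0,"z":0.06,"rx":0,"ry":0,"rz":0,"claw":0.5},{"x":0,"y":0,"z":0.08,"rx":0,"ry":0,"rz":0,"claw":0.5},{"x":0,"y":0,"z":0.1,"rx":0,"ry":0,"rz":0,"claw":0.5},{"x":0,"y":0,"z":0.12,"rx":0,"ry":0,"rz":0,"claw":0.5},{"x":0,"y":0,"z":0.14,"rx":0,"ry":0,"rz":0,"claw":0.5},{"x":0,"y":0,"z":0.16,"rx":0,"ry":0,"rz":0,"claw":0.5}]'
python3 -m pendant '[{"x":0,"y":0,"z":0.03,"rx":0,"ry":0,"rz":0,"claw":0.5},{"x":0,"y":0,"z":0.07,"rx":0,"ry":0,"rz":0,"claw":0.5},{"x":0,"y":0,"z":0.11,"rx":0,"ry":0,"rz":0,"claw":0.5},{"x":0,"y":0,"z":0.16,"rx":0,"ry":0,"rz":0,"claw":0.5},{"x":0,"y":0,"z":0.21,"rx":0,"ry":0,"rz":0,"claw":0.5},{"x":0,"y":0,"z":0.26,"rx":0,"ry":0,"rz":0,"claw":0.5},{"x":0,"y":0,"z":0.28,"rx":0,"ry":0,"rz":0,"claw":0.5},{"x":0,"y":0,"z":0.28,"rx":0,"ry":0,"rz":0,"claw":0.5}]'
python3 - <<'E'
from h import *
c=capture("scene")
cv2.imwrite("pics/s5.png",cv2.resize(c["color"][150:300,240:400,::-1],None,fx=3.5,fy=3.5,interpolation=2))
E
```

```text
time_s: 15.6
tcp_pos: [0.4826, 0.0238, 0.1713]
ee_rot: [[0.999, -0.034, 0.002], [-0.034, -0.999, 0.0], [0.002, -0.0, -1.0]]
wrist_force: [0.2, -0.7, -1.5]
gripper_width: 0.713
gripper_force: 30.0
time_s: 16.6
tcp_pos: [0.4819, 0.0237, 0.2407]
ee_rot: [[0.999, -0.035, 0.0], [-0.035, -0.999, 0.0], [0.0, -0.0, -1.0]]
wrist_force: [0.3, -0.3, -1.4]
gripper_width: 0.711
gripper_force: 30.0
```

View pics/s5.png

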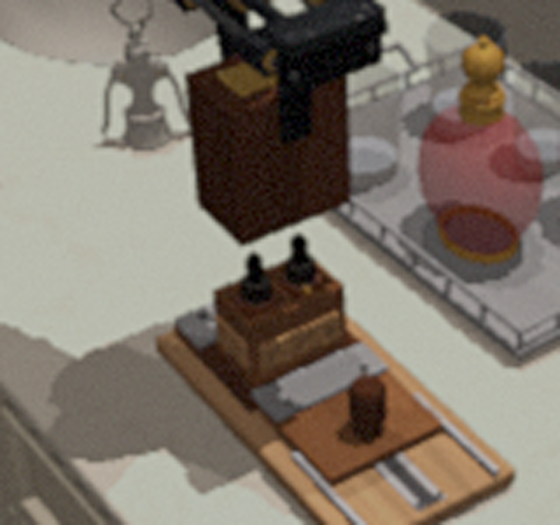

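The lid is off with both bottles standing in the base (crop 255,280 and 300,258). I'll carry it to the bare worktop at (0.44, 0.23).

```bash
python3 -m pendant '[{"x":-0.02,"y":0.1,"z":0,"rx":0,"ry":0,"rz":0,"claw":0.5},{"x":-0.06,"y":0.25,"z":0,"rx":0,"ry":0,"rz":0,"claw":0.5},{"x":-0.1,"y":0.4,"z":0,"rx":0,"ry":0,"rz":0,"claw":0.5},{"x":-0.13,"y":0.55,"z":0,"rx":0,"ry":0,"rz":0,"claw":0.5},{"x":-0.16,"y":0.7,"z":0,"rx":0,"ry":0,"rz":0,"claw":0.5},{"x":-0.16,"y":0.8,"z":0,"rx":0,"ry":0,"rz":0,"claw":0.5},{"x":-0.16,"y":0.83,"z":0,"rx":0,"ry":0,"rz":0,"claw":0.5},{"x":-0.16,"y":0.83,"z":0,"rx":0,"ry":0,"rz":0,"claw":0.5}]'
python3 -m pendant '[{"x":0,"y":0,"z":-0.1,"rx":0,"ry":0,"rz":0,"claw":0.5},{"x":0,"y":0,"z":-0.22,"rx":0,"ry":0,"rz":0,"claw":0.5},{"x":0,"y":0,"z":-0.33,"rx":0,"ry":0,"rz":0,"claw":0.5},{"x":0,"y":0,"z":-0.43,"rx":0,"ry":0,"rz":0,"claw":0.5},{"x":0,"y":0,"z":-0.5,"rx":0,"ry":0,"rz":0,"claw":0.5},{"x":0,"y":0,"z":-0.56,"rx":0,"ry":0,"rz":0,"claw":0.5},{"x":0,"y":0,"z":-0.6,"rx":0,"ry":0,"rz":0,"claw":0.5},{"x":0,"y":0,"z":-0.63,"rx":0,"ry":0,"rz":0,"claw":0.5}]'
```

```text
time_s: 17.65
tcp_pos: [0.4416, 0.231, 0.2398]
ee_rot: [[0.999, -0.034, -0.001], [-0.034, -0.999, -0.001], [-0.001, 0.001, -1.0]]
wrist_force: [0.5, -0.1, -1.9]
gripper_width: 0.711
gripper_force: 30.0
time_s: 18.65
tcp_pos: [0.4421, 0.2306, 0.0827]
ee_rot: [[0.999, -0.035, 0.0], [-0.035, -0.999, -0.0], [0.0, 0.0, -1.0]]
wrist_force: [0.4, 0.1, -1.5]
gripper_width: 0.707
gripper_force: 30.0
```

```bash
python3 -m pendant '[{"x":0,"y":0,"z":0,"rx":0,"ry":0,"rz":0,"claw":0.5},{"x":0,"y":0,"z":-0.005,"rx":0,"ry":0,"rz":0,"claw":0.5},{"x":0,"y":0,"z":-0.01,"rx":0,"ry":0,"rz":0,"claw":0.5},{"x":0,"y":0,"z":-0.015,"rx":0,"ry":0,"rz":0,"claw":0.5},{"x":0,"y":0,"z":-0.02,"rx":0,"ry":0,"rz":0,"claw":0.5},{"x":0,"y":0,"z":-0.025,"rx":0,"ry":0,"rz":0,"claw":0.5},{"x":0,"y":0,"z":-0.03,"rx":0,"ry":0,"rz":0,"claw":0.5},{"x":0,"y":0,"z":-0.03,"rx":0,"ry":0,"rz":0,"claw":0.5}]'
```

```text
time_s: 19.65
tcp_pos: [0.4418, 0.2312, 0.0764]
ee_rot: [[0.999, -0.034, 0.0], [-0.034, -0.999, -0.0], [0.0, 0.0, -1.0]]
wrist_force: [-2.5, -0.1, 6.6]
gripper_width: 0.709
gripper_force: 30.0
```

Contact shows as +8 N. I'll release and rise straight up.

```bash
python3 -m pendant '[{"x":0,"y":0,"z":0,"rx":0,"ry":0,"rz":0,"claw":0.75},{"x":0,"y":0,"z":0,"rx":0,"ry":0,"rz":0,"claw":0.9},{"x":0,"y":0,"z":0,"rx":0,"ry":0,"rz":0,"claw":1},{"x":0,"y":0,"z":0,"rx":0,"ry":0,"rz":0,"claw":1},{"x":0,"y":0,"z":0.1,"rx":0,"ry":0,"rz":0,"claw":1},{"x":0,"y":0,"z":0.25,"rx":0,"ry":0,"rz":0,"claw":1},{"x":0,"y":0,"z":0.4,"rx":0,"ry":0,"rz":0,"claw":1},{"x":0,"y":0,"z":0.5,"rx":0,"ry":0,"rz":0,"claw":1}]'
python3 - <<'E'
from h import *
c=capture("scene")
cv2.imwrite("pics/s6.png",cv2.resize(c["color"][140:320,200:420,::-1],None,fx=3,fy=3,interpolation=2))
E
```

```text
time_s: 20.65
tcp_pos: [0.4423, 0.2314, 0.2023]
ee_rot: [[0.999, -0.034, 0.002], [-0.034, -0.999, 0.002], [0.002, -0.002, -1.0]]
wrist_force: [0.4, -0.1, -1.0]
gripper_width: 1.0
gripper_force: 0.0
```

View pics/s6.png

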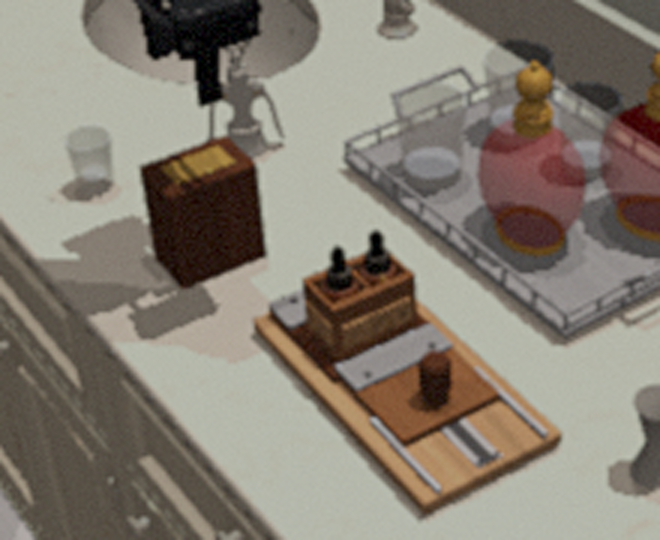

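The lid stands upright on the worktop (crop 205,215). The base is clamped with both bottles upright, and the gripper is clear.

```bash
python3 -c "from station import *;print(finish_job())"
```

```text
the job is handed in; nothing more can be done
None
```

The job is handed in at about 21 s. The jaw is home, the lid stands upright on the bare worktop, and the base is clamped with both bottles standing in it. I don't have the judge's verdict.

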